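# Lock the equipment rail clamp with its hex key

## Task

Take the orange-handled hex key from its white stand, feel for the hidden hex socket down the rail clamp's bore by gently turning the key until it drops in, and turn the screw clockwise until it comes up against its stop. Then put the key back upright in its stand, fully down, and let go; go easy on the clamp, with light pressure only and no hard wrenching, and leave the other things on the desk where they are.

Things in the scene. Friction and masses are not known exactly. Their poses are not given: they have to be found in the camera images.
- key_grip (a point): Centre of the orange handle of the loose hex key (about 0.25 kg), a bar 70 mm long (its x axis), 24 mm thick (y) and 36 mm tall (z, up), half above and half below this point; grasp across the 24 mm. At the start the key stands upright in the stand, its handle at any yaw.
- key_tip (a point): Centre of the flat lower end of the key's straight steel shank, 108 mm straight below key_grip; z points up along the shank. The shank is a hexagon 22 mm across flats, 25.4 mm across corners, 90 mm long; two flats face along x.
- stand_mouth (a point): Centre of the hole's mouth in the top of the key stand, a fixed white block 64 x 64 x 50 mm with a blue band; the mouth is 50 mm above the desk. The round hole is 32 mm across, 38 mm deep, with a flat floor on which the key stands, its grip then 70 mm above this point.
- mouth (a point): Centre of the top of the blue funnel on the clamp, 106 mm above the desk; z up. The funnel narrows from 38 to 26.4 mm over 6 mm; below it a plain round vertical bore 26.4 mm across. A soft black slit dust seal, which the key passes without resistance, hides what is below.
- screw (a joint): How far the screw is turned, rad: 0 at its stop (tight), negative while loose (-0.9 to -0.6 at the start); grows as it is turned clockwise seen from above. Turns with about 0.06 N m and stays where left (pushing harder than 6 N while searching may drag it along); at the stop a torque limiter slips at 0.13 N m, harmlessly. Not seen from outside.
- mug: blue ceramic mug, 76 mm across, 85 mm tall; a loose bystander, origin under its centre
- caddy: clear open desk caddy 90 x 70 x 45 mm; a loose bystander, origin under its centre
- mouse: black computer mouse 105 x 60 x 33 mm; a loose bystander, origin under its centre
- stapler: blue stapler 130 x 34 x 43 mm; a loose bystander, origin under its centre
- sanitiser: clear bottle with white cap, 56 mm across, 120 mm tall; a loose bystander, origin under its centre
- penlight: aluminium penlight 127 mm long; a loose bystander, origin under its centre
- pillbox: green pill box with white lids, 90 x 55 x 26 mm; a loose bystander, origin under its centre
- key: The whole hex key; its origin is the centre of the shank's lower end.
- clamp: The fixed grey clamp block, 64 x 64 mm, on a steel rail; its origin lies on the desk, 106 mm straight below mouth. The rail runs 140 mm to both sides along y, lower than 48 mm; a small white tray on the far side (to x = 106 mm) is lower than 72 mm.
- rim (a point): Centre of the flat rim of the screw's hexagonal socket, at the bore's bottom, 34 mm below mouth; 22.8 mm across flats, 11.5 mm deep. A key out of line rests on the rim; within about 5 degrees of line it drops about 11 mm further, to the floor. The hexagon's angle is not known: neither this point's axes nor the screw's angle tells it.
Not all that is in view belongs to the job. Of the things shaped like the key, the bare steel one is meant. Leave any purple or yellow look-alike of the part that bears stand_mouth alone.

How it is judged:
By the outcome, as a careful person would: the job done as asked, in the order asked, and still so for the second after the job is handed in, with the robot touching nothing.
It also fails if it takes over 61 s, if anything falls off the work surface, if the arm or the gripper's body presses on something with over 40 N, if the wrist force passes 120 N, or if a joint passes its speed limit or range.

## Robot

A 6-joint arm with a two-finger parallel gripper is mounted at the origin on the work surface. World frame = base frame: x ahead of the robot, y to its left, z up, the work surface at z = 0. Lengths are in mm, angles in rad, forces in N, time in s.
With the tool pointing down it reaches from about 400 to 925 mm from the base axis. Payload 12.5 kg.
Tool frame: the origin (TCP) lies between the finger pads; the fingertips stand 11 mm ahead of it and the grasp point (between the pads) lies 8 mm behind it (env.tip_extent is the distance from the TCP to the fingertips, in mm); x points along the fingers, z is the direction in which the jaws open and shut, and the axes are right-handed (so a half turn about x gives the same grasp; the last joint's range is limited). The gripper opens to 95 mm and grips with 3 to 60 N. Pads are 20 mm wide; open, the fingers measure 119 mm over their backs; the gripper's body (75 mm by 180 mm) begins 59 mm behind the grasp point.
Start: joints at [1.1, 0.491, 1.559, -0, 1.092, -0.106], TCP at [222.961, 583.896, 225.661] pointing down, gripper open.
Joint ranges: [-3.1, 3.1], [-0.84, 2.19], [0.05, 2.79], [-1.13, 4.28], [0.06, 2.93], [-2.69, 2.69]. Speed limits (rad/s): [2.22, 2.22, 2.79, 3.14, 3.14, 3.14].

## Interface

Orientations are given as [roll, pitch, yaw] about the fixed x, y, z axes, in that order (R = Rz(yaw) Ry(pitch) Rx(roll)).
In Python, from cell import status, imaging, env gives the robot as it stands. The module is installed in compiled form; this text tells all that it offers.
- The arm moves only by the tool apply_moves, never from a script. Its argument "increments" is a list of rows, each a list of 5 numbers: the closure, from 0 (fully open) to 1 (shut), then the shift along the tool's x, y, z in mm, then the turn about the tool's x in degrees. A call has 1 to 10 rows; each row shifts and turns the commanded pose from where the row before left it, along the tool's axes as they then stand; what a row does not reach is not made up. A row lasts 1/10 s, in which the tool goes at most 50 mm and 8.59 degrees, less where a joint would pass 70% of its speed; a pose out of reach is approached as far as the arm can. A call with a gripper value outside its range is refused whole. The fingers move at their own pace and stop on an object; the grip force is fixed at half the most. Time passes only in rows, so rows that do not move let the fingers close. It gives the time, the measured TCP pose, the force and the opening at its end, in the units of the state.
- status.state(): the state, without advancing time (a new reading comes with each control period).
- imaging.read_camera(name): name is "side" or "top" or "wrist"; returns a dict with "pixels" (384x512x3 uint8, red, green, blue), "fovy" (degrees; the focal length in pixels is half the picture's height over the tangent of half this angle, whatever the lens; pixels are square), "cx", "cy" (the principal point, pixels), "R" (3x3) and "t" (3): a world point X has camera coordinates R X + t. Camera axes: x right, y down, z forward; pixel columns grow to the right and rows downward; lengths in mm; the calibration is good to about 2 mm. A picture is of the moment at which its call begins. There is no depth.
- env.job_done(): hands the job in, once; it reports no verdict.
The state is a dict: "t": time; "joints": joint angles; "qvel": joint speeds; "tau": joint torques, N m; "eef_pos": TCP position; "tcp_rot": TCP orientation; "ft_force": force on the tool from outside, world axes, zero at the start; "moment": the same for the moment, N m; "opening": opening from 0.0 (shut) to 1.0 (fully open).
Only numpy, scipy, OpenCV 4.12 (cv2) and the standard library are available. Lean on these libraries where they do the work, as an engineer would, in place of code of your own. Each camera call takes 0.05 s, during which the arm holds its last target. There are 200 camera calls.

## Working session

There is one attempt and no reset: what is moved stays moved. The work goes in short steps, Python scripts to look and compute and a tool call to move; the robot and the scene stay as the last step left them, time stands still between calls to the robot, and variables do not carry over. Pictures are saved under pics/ and viewed, about 8 in all and at most 12, crops included, and the job is handed in when it is done.

Besides the shell and the picture viewer there is one more tool, called after "Request:" as name(argument=value, ...), one argument or row to a line, values as JSON. apply_moves: Moves the arm, as the interface text tells. Its arguments: {"type":"object","properties":{"increments":{"type":"array"}},"required":["increments"]}

```bash
mkdir -p pics; cat > h.py <<'E'
import numpy as np, cv2
from cell import status, imaging, env
def grab(n,fn=None):
    c=imaging.read_camera(n)
    if fn: cv2.imwrite('pics/'+fn+'.png',c['pixels'][:,:,::-1])
    return c
def f(c): return 192/np.tan(np.radians(c['fovy'])/2)
def ray(c,u,v):
    R=np.array(c['R']);t=np.array(c['t']);d=R.T@np.array([(u-c['cx'])/f(c),(v-c['cy'])/f(c),1]);return -R.T@t,d
def onz(c,u,v,z):
    o,d=ray(c,u,v);return o+d*(z-o[2])/d[2]
def proj(c,X):
    p=np.array(c['R'])@np.array(X)+np.array(c['t']);return f(c)*p[:2]/p[2]+[c['cx'],c['cy']]
E
python3 - <<'E'
from h import *
a=grab('top','a_top');b=grab('side','a_side')
for c in(a,b):print(c['fovy'],c['cx'],c['cy'],np.round(ray(c,256,192),2))
im=np.vstack([a['pixels'],b['pixels']])[:,:,::-1]
s=status.state();print(s)
E
```

```text
44.26536227153235 269.0586038385654 188.83861510796424 [[ 3.72000e+02 -1.08000e+00  1.39424e+03]
 [ 1.30000e-01  2.00000e-02 -9.90000e-01]]
55.03834160613287 262.9455686443622 189.50620923667114 [[ 4.7483e+02 -7.8353e+02  6.7679e+02]
 [ 7.0000e-02  8.0000e-01 -6.0000e-01]]
{'t': 0.1, 'joints': array([ 1.10039493e+00,  4.91521095e-01,  1.55936943e+00,  1.26888054e-05,
        1.09169256e+00, -1.05609343e-01]), 'qvel': array([-7.41791886e-04, -1.51219837e-03,  7.15506753e-04, -7.97446283e-05,
        2.69133039e-04, -8.10851631e-04]), 'tau': array([ 3.40554674e-03, -6.13625908e+01, -2.58612281e+01,  6.94249361e-02,
        4.69224597e-02, -3.30317380e-05]), 'eef_pos': array([222.86596055, 583.70890337, 225.11319273]), 'tcp_rot': array([ 3.02462078,  1.56980583, -2.05256611]), 'ft_force': array([ 0.8353207 ,  0.0353597 , -0.23051005]), 'moment': array([-0.01691817,  0.02071734, -0.02757444]), 'opening': 0.997251138470804}
```

View pics/a_top.png

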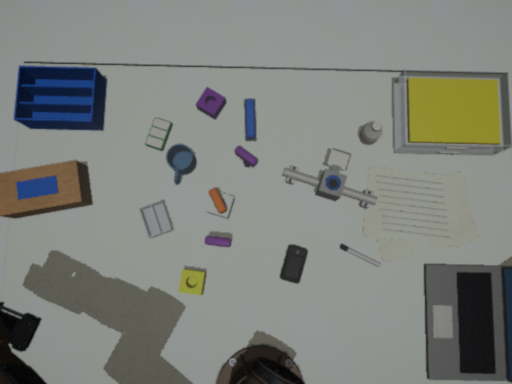

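View pics/a_side.png

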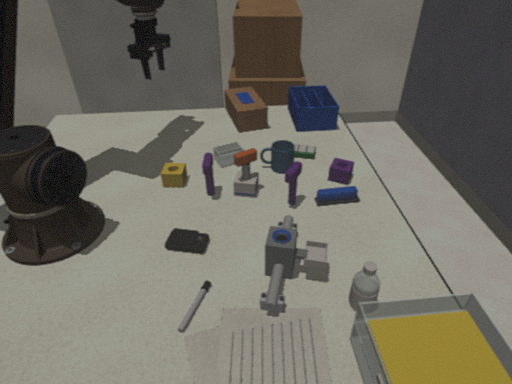

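The top view shows the orange handle at (217,200) in the white stand and the clamp's blue funnel at (333,183). In the side view the handle is at (245,157) and the funnel at (282,236).

```bash
cat >> h.py <<'E'
def blob(c,lo,hi,box=None):
    h=cv2.cvtColor(c['pixels'],cv2.COLOR_RGB2HSV);m=cv2.inRange(h,np.array(lo),np.array(hi))
    if box: k=np.zeros_like(m);k[box[1]:box[3],box[0]:box[2]]=255;m&=k
    cs=cv2.findContours(m,cv2.RETR_EXTERNAL,cv2.CHAIN_APPROX_NONE)[0]
    return max(cs,key=cv2.contourArea),m
def tool(): 
    from scipy.spatial.transform import Rotation as Ro
    s=status.state();return np.array(s['eef_pos']),Ro.from_euler('xyz',s['tcp_rot']).as_matrix(),s
E
python3 - <<'E'
from h import *
a=grab('top');b=grab('side')
def tri(p,q):
    o1,d1=ray(a,*p);o2,d2=ray(b,*q)
    s=np.linalg.lstsq(np.c_[d1,-d2],o2-o1,rcond=None)[0];x,y=o1+s[0]*d1,o2+s[1]*d2;return (x+y)/2,np.linalg.norm(x-y)
def rect(c,lo,hi,box):
    return cv2.minAreaRect(blob(c,lo,hi,box)[0])
ro=rect(a,(3,120,80),(18,255,255),(195,180,240,220));rs=rect(b,(3,120,80),(18,255,255),(225,145,265,172))
print(ro,rs,tri(ro[0],rs[0]))
pts=cv2.boxPoints(ro);w=np.array([onz(a,*p,130)[:2] for p in pts],np.float32);print(cv2.minAreaRect(w),onz(a,*ro[0],130))
fo=rect(a,(100,120,60),(130,255,255),(315,165,350,200));fs=rect(b,(100,120,60),(130,255,255),(265,225,300,250))
print(fo,fs,tri(fo[0],fs[0]),onz(a,*fo[0],106),onz(b,*fs[0],106))
p,R,s=tool();print(p,R.round(3))
E
```

```text
((217.1000213623047, 200.20001220703125), (24.59674835205078, 8.049844741821289), 63.43495178222656) ((245.1034393310547, 155.74136352539062), (11.423661231994629, 22.71601676940918), 66.80140686035156) (array([519.2282617 , 125.85129101, 124.59728318]), np.float64(0.49782784634906285))
((518.423828125, 125.37181091308594), (66.97064971923828, 21.623807907104492), 28.191450119018555) [518.35231665 125.30270468 130.        ]
((333.0, 182.5), (13.0, 14.0), 90.0) ((281.0, 235.5), (11.0, 16.0), 90.0) (array([ 577.80596143, -190.92455532,  104.76350017]), np.float64(0.6713111377252508)) [ 577.26910195 -190.72866569  106.        ] [ 577.92360492 -192.15600575  106.        ]
[222.89879516 583.77515004 225.29632306] [[-0.    -0.934  0.357]
 [-0.001  0.357  0.934]
 [-1.     0.    -0.001]]
```

Request:
apply_moves(
  increments=[
    [0,0,-36.7,-26.8,0],
    [0,0,-36.7,-26.8,0],
    [0,0,-36.7,-26.8,0],
    [0,0,-36.7,-26.8,0],
    [0,0,-36.7,-26.8,0],
    [0,0,-36.7,-26.8,0],
    [0,0,-36.7,-26.8,0],
    [0,0,-36.7,-26.8,0],
    [0,0,-36.7,-26.8,0],
    [0,0,-36.7,-26.8,0],
  ],
)

```text
t: 1.2
eef_pos: [470.9, 200.9, 225.7]
tcp_rot: [-0.338, 1.571, 0.868]
ft_force: [0.6, 0.2, -0.2]
opening: 1.003
```

Request:
apply_moves(
  increments=[
    [0,0,-36.7,-26.8,0],
    [0,0,-36.7,-26.8,0],
    [0,0,0,0,-8.2],
    [0,0,0,0,-8.2],
    [0,0,0,0,-8.2],
    [0,0,0,0,-8.2],
    [0,0,0,0,-8.2],
    [0,0,0,0,-8.2],
    [0,0,0,0,0],
    [0,0,0,0,0],
  ],
)

```text
t: 2.2
eef_pos: [519.6, 126.4, 225.6]
tcp_rot: [0.438, 1.571, 2.498]
ft_force: [0.5, 0.6, 0.8]
opening: 0.998
```

```bash
cat > look.py <<'E'
from h import *
c=grab('wrist','b_wrist')
p,R,s=tool();print(p,np.degrees(np.arctan2(R[1,2],R[0,2])),R.round(3).tolist(),s['joints'].round(2),s['ft_force'])
k,m=blob(c,(3,120,60),(18,255,255))
pts=cv2.boxPoints(cv2.minAreaRect(k))
w=np.array([onz(c,*q,138)[:2] for q in pts],np.float32)
print(cv2.minAreaRect(k));r=cv2.minAreaRect(w);print(r)
d=np.r_[r[0],112]-p;print('tool delta',R.T@d)
E
python3 look.py
```

```text
[519.61514382 126.33445327 225.59612334] 118.06949784162441 [[-0.0, -0.882, -0.471], [0.0, -0.471, 0.882], [-1.0, 0.0, 0.0]] [ 0.11  0.36  1.78  0.    1.   -1.95] [ 0.27427316 -0.09204056  0.38136342]
((253.5, 193.0), (80.0, 27.0), 90.0)
((515.81787109375, 123.71542358398438), (70.52357482910156, 23.717605590820312), 28.09796714782715)
tool delta [113.59619672   4.57966387  -0.53721863]
```

View pics/b_wrist.png

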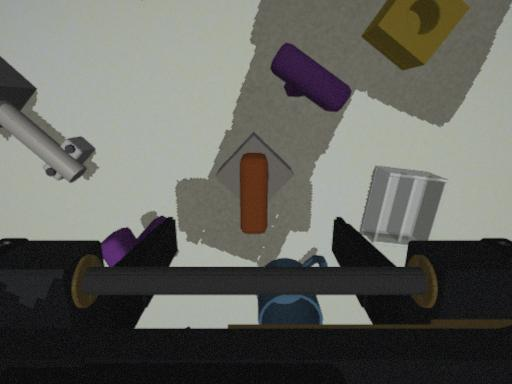

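Wrist view: the handle is centred at (253,193), well between the open fingers, and its size (70×24 mm) agrees at z=138. The nearby purple look-alikes are clear of the fingers. Descending.

Request:
apply_moves(
  increments=[
    [0,20,3.5,-0.5,0],
    [0,20,0,0,0],
    [0,20,0,0,0],
    [0,20,0,0,0],
    [0,20,0,0,0],
    [0,13.5,0,0,0],
    [0,0,0,0,0],
    [0.6,0,0,0,0],
    [0.9,0,0,0,0],
    [0.9,0,0,0,0],
  ],
)

```text
t: 3.25
eef_pos: [517.2, 124.3, 112.9]
tcp_rot: [-1.89, 1.569, 0.174]
ft_force: [-0.5, 0.8, 0.4]
opening: 0.804
```

Request:
apply_moves(
  increments=[
    [1,0,0,0,0],
    [1,0,0,0,0],
    [1,0,0,0,0],
    [1,0,0,0,0],
    [1,0,0,0,0],
  ],
)

```text
t: 3.75
eef_pos: [516.8, 124.2, 112.1]
tcp_rot: [-0.573, 1.571, 1.491]
ft_force: [0.2, -0.0, -0.2]
opening: 0.383
```

```bash
python3 look.py
```

```text
[516.81044542 124.25998872 112.12960285] 118.29688111006236 [[0.0, -0.881, -0.474], [0.0, -0.474, 0.881], [-1.0, -0.0, 0.0]] [ 0.11  0.51  1.9   0.    0.73 -1.95] [-1.00065189  0.56829629  0.71148383]
((254.5, 227.5), (77.0, 47.0), 90.0)
((498.3238525390625, 114.52656555175781), (39.01121520996094, 22.968976974487305), 28.343305587768555)
tool delta [ 0.1283263  20.89154603  0.19307156]
```

Request:
apply_moves(
  increments=[
    [1,0,0,0,0],
    [1,0,0,0,0],
    [1,0,0,0,0],
    [1,0,0,0,0],
    [1,0,0,0,0],
  ],
)

```text
t: 4.3
eef_pos: [516.8, 124.2, 112.1]
tcp_rot: [-0.976, 1.571, 1.089]
ft_force: [-0.3, -0.4, 0.8]
opening: 0.251
```

Request:
apply_moves(
  increments=[
    [1,-2,0,0,0],
    [1,-5,0,0,0],
    [1,-10,0,0,0],
    [1,-15,0,0,0],
    [1,-20,0,0,0],
    [1,-25,0,0,0],
    [1,-25,0,0,0],
    [1,-20,0,0,0],
    [1,-10,0,0,0],
    [1,0,0,0,0],
  ],
)

```text
t: 5.3
eef_pos: [517.1, 124.3, 245.6]
tcp_rot: [-1.924, 1.568, 0.14]
ft_force: [0.1, -0.4, -3.4]
opening: 0.253
```

```bash
python3 - <<'E'
from h import *
w=grab('wrist');a=grab('top','d_top');b=grab('side')
cv2.imwrite('pics/d.png',np.hstack([cv2.resize(w['pixels'],(400,300)),cv2.resize(b['pixels'][40:190,140:340],(400,300))])[:,:,::-1])
p,R,s=tool();print(p,R.round(3).tolist(),s['ft_force'],s['moment'],s['opening'],s['joints'].round(2))
E
```

```text
[516.39672491 124.19082151 243.29215113] [[-0.001, -0.88, -0.474], [-0.0, -0.474, 0.88], [-1.0, 0.001, 0.001]] [ 0.09853471  0.21810122 -1.87557848] [ 0.08373911  0.04483712 -0.01055383] 0.24780437939308875 [ 0.11  0.34  1.76  0.    1.04 -1.95]
```

View pics/d.png

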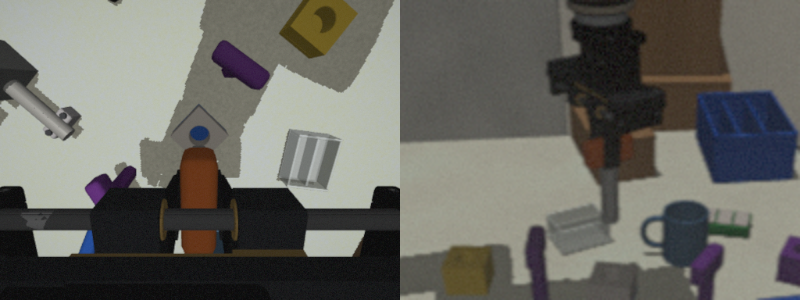

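Wrist view (left): the key is held and the stand's blue-lined hole shows at about (199,133) in the half-size picture. Side view: the key hangs straight. Next I measure the key's offset in the grip and the hole.

```bash
python3 - <<'E'
from h import *
w=grab('wrist','e_wrist')
p,R,s=tool();print(p,s['ft_force'])
k,m=blob(w,(3,120,60),(18,255,255),(200,150,310,340))
x,y,ww,hh=cv2.boundingRect(k);print('handle',x,y,ww,hh)
rows=[(r,np.nonzero(m[r])[0].min(),np.nonzero(m[r])[0].max()) for r in range(y,y+60,10)];print(rows)
q=onz(w,x+ww/2,y,p[2]+8+18);print('front edge tool',R.T@(q-p), 'at mid height',R.T@(onz(w,x+ww/2,y,p[2]+8)-p))
k,m=blob(w,(100,120,40),(130,255,255),(230,150,280,190))
x,y,ww,hh=cv2.boundingRect(k);print('hole',x,y,ww,hh,cv2.contourArea(k),onz(w,x+ww/2,y+hh/2,50), onz(w,x,y,50)-onz(w,x+ww,y+hh,50))
# stand outline top face: grey square
g=cv2.cvtColor(w['pixels'],cv2.COLOR_RGB2GRAY)
cv2.imwrite('pics/e_crop.png',cv2.resize(w['pixels'][120:220,190:320],None,fx=5,fy=5,interpolation=cv2.INTER_NEAREST)[:,:,::-1])
E
```

```text
[516.40574352 124.1845728  243.14781673] [-0.25046187  0.25980347 -2.11225981]
handle 231 189 48 78
[(189, np.int64(243), np.int64(265)), (199, np.int64(234), np.int64(274)), (209, np.int64(231), np.int64(277)), (219, np.int64(231), np.int64(278)), (229, np.int64(231), np.int64(277)), (239, np.int64(231), np.int64(277))]
front edge tool [-25.93846862  40.41327252   0.41684168] at mid height [-7.94586908 35.49105488  0.46848918]
hole 243 163 24 18 298.0 [514.37631196 124.4001331   50.        ] [ -5.66061759 -35.43246831   0.        ]
```

View pics/e_crop.png

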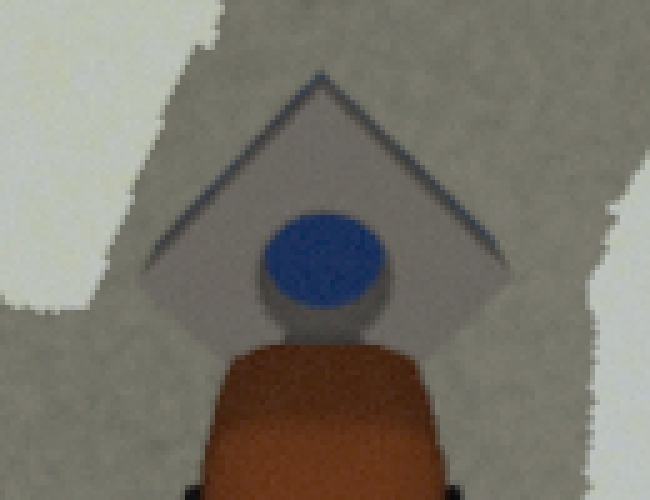

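The crop shows the hole's blue floor, the mouth edge around it (cols 260–391), the stand's top corners at (145,268), (510,268) and (322,72), and the handle's front face spanning rows 345–430.

```bash
python3 - <<'E'
from h import *
w=grab('wrist');p,R,s=tool()
P=lambda u,v:(u/5+190,v/5+120)
for n,u,v,z in(('L',145,268,50),('Rt',510,268,50),('T',322,72,50),('mouthL',260,275,50),('mouthR',391,275,50),('mouthTop',325,212,50),('floor',324,261,12)):print(n,onz(w,*P(u,v),z))
for u,v,dz in((323,345,-10),(323,430,26),(323,415,26)):print(R.T@(onz(w,*P(u,v),p[2]+dz)-p))
print(w['R'].round(3),ray(w,0,0)[0]-p,R.round(3))
E
```

```text
L [536.32372378  87.66033309  50.        ]
Rt [495.16606964 163.99466295  50.        ]
T [475.91184403 102.84448892  50.        ]
mouthL [524.86376605 112.50050694  50.        ]
mouthR [510.07359796 139.9317229   50.        ]
mouthTop [504.18510226 118.90330368  50.        ]
floor [521.7182022  128.21942122  12.        ]
[10.04878901 30.63574568  0.30792875]
[-25.94858452  32.34970204   0.25994878]
[-25.94628495  33.80156478   0.25824329]
[[-0.475  0.88   0.001]
 [ 0.849  0.457  0.266]
 [ 0.234  0.127 -0.964]] [-67.25624952 -36.29358096 158.50127036] [[-0.002 -0.881 -0.474]
 [-0.    -0.474  0.881]
 [-1.     0.002  0.001]]
```

Request:
apply_moves(
  increments=[
    [1,-10,6,-19,0],
    [1,-10,12,-38,0],
    [1,0,12,-38,0],
    [1,0,12,-38,0],
    [1,0,12,-38,0],
    [1,0,12,-38,0],
    [1,0,12,-38,0],
    [1,0,11,-32,0],
    [1,0,6,-18,0],
    [1,0,3.4,-9.7,0],
  ],
)

```text
t: 6.55
eef_pos: [575.5, -193.7, 263.2]
tcp_rot: [0.551, 1.569, 2.615]
ft_force: [0.4, 0.6, -1.5]
opening: 0.25
```

Request:
apply_moves(
  increments=[
    [1,5,0,0,0],
    [1,10,0,0,0],
    [1,5,0,0,0],
    [1,0,0,0,0],
    [1,0,0,0,0],
  ],
)

```text
t: 7.05
eef_pos: [575.6, -191.8, 244.1]
tcp_rot: [-0.127, 1.571, 1.939]
ft_force: [1.1, 0.1, -2.5]
opening: 0.255
```

```bash
python3 - <<'E'
from h import *
w=grab('wrist','f_wrist');b=grab('side','f_side');a=grab('top')
p,R,s=tool();print(p,R.round(3).tolist(),s['ft_force'],s['moment'],s['joints'].round(2))
G=p+R@[-8,-2.7,0.3];T=G+R@[108,0,0];print('grip,tip est',G,T,'pix side',proj(b,G),proj(b,T),'mouth pix',proj(b,[577.7,-191,106]))
print('wrist mouth',proj(w,[577.7,-191,106]))
u,v=proj(b,T).astype(int)
A=cv2.resize(b['pixels'][v-70:v+50,u-80:u+80],(480,360));B=cv2.resize(w['pixels'][100:340,150:362],(318,360))
cv2.imwrite('pics/f.png',np.hstack([A,B])[:,:,::-1])
print(u,v)
E
```

```text
[ 575.68331784 -192.24564169  244.4486438 ] [[0.001, -0.88, -0.474], [-0.0, -0.474, 0.88], [-1.0, -0.0, -0.0]] [-0.70894989  0.1857464  -1.74363023] [ 0.04374641  0.06466356 -0.02579132] [-0.43  0.45  1.58  0.    1.11 -2.5 ]
grip,tip est [ 577.91360358 -190.69979108  252.44965445] [ 577.97235548 -190.71403478  144.44967137] pix side [283.05907158 181.42995176] [281.45018595 222.10570395] mouth pix [280.82600166 235.14888785]
wrist mouth [253.79762565 186.86225211]
281 222
```

View pics/f.png

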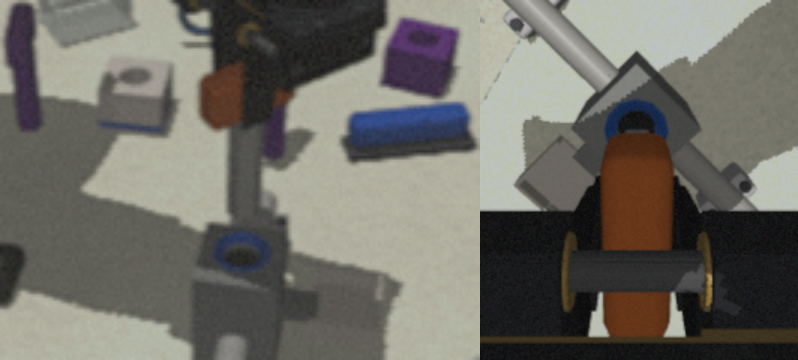

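Side crop: the shank (col 245) hangs over the funnel (242,252), within about 2 mm, which is inside the 6 mm that the funnel catches. Lowering gently.

Request:
apply_moves(
  increments=[
    [1,8,0,0,0],
    [1,10,0,0,0],
    [1,10,0,0,0],
    [1,6,0,0,0],
    [1,2,0,0,0],
    [1,0,0,0,0],
    [1,0,0,0,0],
  ],
)

```text
t: 7.9
eef_pos: [575.7, -192.5, 208.3]
tcp_rot: [-2.259, 1.57, -0.195]
ft_force: [-0.3, -0.0, -1.4]
opening: 0.252
```

Request:
apply_moves(
  increments=[
    [1,1,0,0,0],
    [1,1,0,0,0],
    [1,1,0,0,0],
    [1,1,0,0,0],
    [1,0,0,0,0],
  ],
)

```text
t: 8.4
eef_pos: [575.5, -192.4, 204.0]
tcp_rot: [0.119, 1.571, 2.184]
ft_force: [0.3, 0.0, -2.0]
opening: 0.251
```

Request:
apply_moves(
  increments=[
    [1,1,0,0,0],
    [1,1,0,0,0],
    [1,1,0,0,0],
    [1,0,0,0,0],
  ],
)

```text
t: 8.8
eef_pos: [575.5, -192.4, 200.9]
tcp_rot: [0.31, 1.571, 2.375]
ft_force: [-0.6, 0.6, -2.2]
opening: 0.253
```

Request:
apply_moves(
  increments=[
    [1,0.7,0,0,0],
    [1,0.7,0,0,0],
    [1,0.7,0,0,0],
    [1,0,0,0,0],
  ],
)

```text
t: 9.2
eef_pos: [575.5, -192.5, 198.9]
tcp_rot: [0.2, 1.571, 2.265]
ft_force: [0.6, 0.2, -1.7]
opening: 0.249
```

Request:
apply_moves(
  increments=[
    [1,0.7,0,0,0],
    [1,0.7,0,0,0],
    [1,0.7,0,0,0],
    [1,0,0,0,0],
  ],
)

```text
t: 9.6
eef_pos: [575.5, -192.5, 196.8]
tcp_rot: [0.132, 1.571, 2.197]
ft_force: [0.2, -0.2, -2.2]
opening: 0.252
```

```bash
python3 - <<'E'
from h import *
b=grab('side');p,R,s=tool();print(p,s['ft_force'],s['moment'])
u,v=281,222
w=grab('wrist')
A=cv2.resize(b['pixels'][v-70:v+50,u-80:u+80],(480,360));B=cv2.resize(w['pixels'][100:340,150:362],(318,360))
cv2.imwrite('pics/g.png',np.hstack([A,B])[:,:,::-1])
E
```

```text
[ 575.53925489 -192.43900532  196.8495335 ] [ 0.23843697 -0.12965896 -2.10145892] [ 0.06125048  0.05801277 -0.03080537]
```

View pics/g.png

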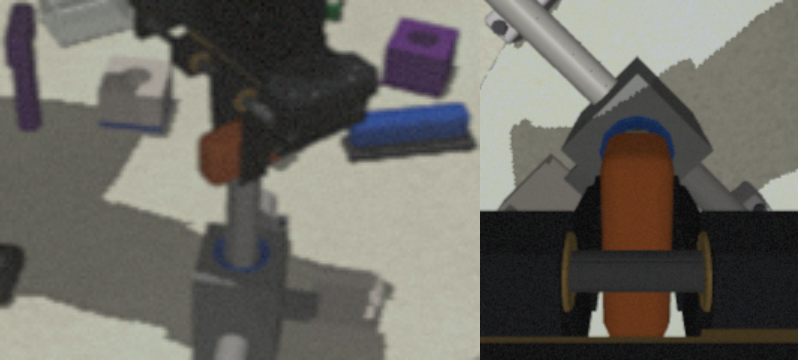

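The side crop shows the shank standing inside the blue ring at (242,250), centred. There are no side forces, so I continue down to the rim (expected at TCP z ≈ 172).

Request:
apply_moves(
  increments=[
    [1,1,0,0,0],
    [1,1,0,0,0],
    [1,1,0,0,0],
    [1,1,0,0,0],
    [1,0,0,0,0],
  ],
)

```text
t: 10.2
eef_pos: [575.5, -192.4, 192.7]
tcp_rot: [0.28, 1.571, 2.345]
ft_force: [-1.0, 0.3, -1.9]
opening: 0.25
```

Request:
apply_moves(
  increments=[
    [1,1.5,0,0,0],
    [1,1.5,0,0,0],
    [1,1.5,0,0,0],
    [1,1.5,0,0,0],
    [1,0,0,0,0],
  ],
)

```text
t: 10.7
eef_pos: [575.5, -192.4, 186.6]
tcp_rot: [0.434, 1.57, 2.499]
ft_force: [-0.5, 0.8, -2.0]
opening: 0.25
```

Request:
apply_moves(
  increments=[
    [1,1.5,0,0,0],
    [1,1.5,0,0,0],
    [1,1.5,0,0,0],
    [1,1.5,0,0,0],
    [1,0,0,0,0],
  ],
)

```text
t: 11.2
eef_pos: [575.5, -192.4, 180.7]
tcp_rot: [0.355, 1.57, 2.419]
ft_force: [-0.6, -0.4, -2.2]
opening: 0.252
```

Request:
apply_moves(
  increments=[
    [1,1.5,0,0,0],
    [1,1.5,0,0,0],
    [1,1.5,0,0,0],
    [1,1,0,0,0],
    [1,0.5,0,0,0],
    [1,0,0,0,0],
  ],
)

```text
t: 11.8
eef_pos: [575.5, -192.4, 174.8]
tcp_rot: [0.207, 1.571, 2.272]
ft_force: [-0.5, -0.0, -1.8]
opening: 0.254
```

Request:
apply_moves(
  increments=[
    [1,0.4,0,0,0],
    [1,0.4,0,0,0],
    [1,0.4,0,0,0],
    [1,0,0,0,0],
  ],
)

```text
t: 12.2
eef_pos: [575.5, -192.5, 173.7]
tcp_rot: [-0.336, 1.571, 1.729]
ft_force: [0.1, -0.6, -1.8]
opening: 0.249
```

Request:
apply_moves(
  increments=[
    [1,0.4,0,0,0],
    [1,0.4,0,0,0],
    [1,0,0,0,0],
  ],
)

```text
t: 12.5
eef_pos: [575.5, -192.4, 172.8]
tcp_rot: [0.064, 1.571, 2.129]
ft_force: [-0.5, 0.1, -2.1]
opening: 0.255
```

Request:
apply_moves(
  increments=[
    [1,0.4,0,0,0],
    [1,0.4,0,0,0],
    [1,0,0,0,0],
  ],
)

```text
t: 12.8
eef_pos: [575.6, -192.4, 172.1]
tcp_rot: [-1.255, 1.571, 0.81]
ft_force: [-0.5, 0.1, -1.0]
opening: 0.248
```

Request:
apply_moves(
  increments=[
    [1,0.3,0,0,0],
    [1,0,0,0,0],
  ],
)

```text
t: 13.0
eef_pos: [575.6, -192.5, 172.0]
tcp_rot: [-2.115, 1.571, -0.05]
ft_force: [0.1, -1.2, -0.1]
opening: 0.251
```

Request:
apply_moves(
  increments=[
    [1,0.3,0,0,0],
    [1,0,0,0,0],
  ],
)

```text
t: 13.2
eef_pos: [575.7, -192.5, 171.8]
tcp_rot: [-2.281, 1.57, -0.216]
ft_force: [-0.3, -0.2, 2.5]
opening: 0.253
```

In contact with the rim at about 4 N net. Turning clockwise in small steps and watching for the force to drop.

Request:
apply_moves(
  increments=[
    [1,0,0,0,3],
    [1,0,0,0,3],
    [1,0,0,0,0],
  ],
)

```text
t: 13.5
eef_pos: [575.8, -192.4, 171.8]
tcp_rot: [-1.975, 1.57, -0.016]
ft_force: [0.5, 0.7, 2.7]
opening: 0.251
```

Request:
apply_moves(
  increments=[
    [1,0,0,0,3],
    [1,0,0,0,3],
    [1,0,0,0,0],
  ],
)

```text
t: 13.8
eef_pos: [575.8, -192.0, 171.8]
tcp_rot: [-1.224, 1.57, 0.632]
ft_force: [1.0, 4.0, 3.6]
opening: 0.249
```

Side force is building because the key sits about 2.7 mm off the TCP axis. From here each turn gets a matching shift, and I correct the offset so far.

Request:
apply_moves(
  increments=[
    [1,0,0,0.55,0],
    [1,0,0,0,0],
  ],
)

```text
t: 14.0
eef_pos: [575.7, -191.9, 171.8]
tcp_rot: [-2.118, 1.57, -0.261]
ft_force: [1.7, 2.5, 5.1]
opening: 0.248
```

Request:
apply_moves(
  increments=[
    [1,0,0,0.14,3],
    [1,0,0,0.14,3],
    [1,0,0,0,0],
  ],
)

```text
t: 14.3
eef_pos: [575.5, -191.6, 171.8]
tcp_rot: [-1.78, 1.57, -0.03]
ft_force: [1.0, 2.0, 5.8]
opening: 0.253
```

Request:
apply_moves(
  increments=[
    [1,-0.25,0,0.1,0],
    [1,0,0,0,0],
  ],
)

```text
t: 14.5
eef_pos: [575.4, -191.6, 171.9]
tcp_rot: [-1.943, 1.57, -0.192]
ft_force: [0.7, 1.9, 4.8]
opening: 0.249
```

Request:
apply_moves(
  increments=[
    [1,0,0,0.15,3],
    [1,0,0,0.15,3],
    [1,0,0,0,0],
  ],
)

```text
t: 14.8
eef_pos: [575.3, -191.3, 171.8]
tcp_rot: [-2.062, 1.571, -0.416]
ft_force: [1.1, 1.7, 5.0]
opening: 0.252
```

```bash
cat > st.py <<'E'
from h import *
for i in range(1):
    p,R,s=tool();print(p,np.degrees(np.arctan2(R[1,2],R[0,2])),s['ft_force'].round(2),s['moment'].round(3),s['joints'].round(3),s['t'])
E
python3 st.py
```

```text
[ 575.32687995 -191.34830553  171.82103569] 94.2813254174307 [1.15 1.74 5.02] [ 0.547 -0.33   0.041] [-0.43   0.521  1.666  0.     0.954 -2.076] 14.8
```

Request:
apply_moves(
  increments=[
    [1,-0.25,0,0.1,0],
    [1,0,0,0,0],
  ],
)

```text
t: 15.0
eef_pos: [575.3, -191.3, 171.9]
tcp_rot: [-2.532, 1.571, -0.885]
ft_force: [1.5, 0.7, 2.1]
opening: 0.251
```

Request:
apply_moves(
  increments=[
    [1,0,0,0.15,3],
    [1,0,0,0.15,3],
    [1,0,0,0,0],
  ],
)

```text
t: 15.3
eef_pos: [575.2, -191.0, 171.9]
tcp_rot: [2.481, 1.571, -2.261]
ft_force: [1.8, 0.4, 2.0]
opening: 0.252
```

Request:
apply_moves(
  increments=[
    [1,0,0,0.15,3],
    [1,0,0,0.15,3],
    [1,0,0,0,0],
  ],
)

```text
t: 15.6
eef_pos: [575.3, -190.5, 171.9]
tcp_rot: [-0.598, 1.571, 0.84]
ft_force: [2.3, 1.6, 1.4]
opening: 0.252
```

```bash
python3 st.py
```

```text
[ 575.34221749 -190.50655679  171.92463202] 82.3630090260242 [2.27 1.61 1.45] [ 0.408 -0.559  0.005] [-0.429  0.521  1.666  0.     0.954 -1.866] 15.6
```

Request:
apply_moves(
  increments=[
    [1,0,-0.1,0.2,3],
    [1,0,-0.1,0.2,3],
    [1,0,0,0,0],
  ],
)

```text
t: 15.9
eef_pos: [575.6, -190.1, 171.9]
tcp_rot: [0.085, 1.571, 1.419]
ft_force: [3.1, 1.9, 1.8]
opening: 0.249
```

Request:
apply_moves(
  increments=[
    [1,0,-0.05,0.15,3],
    [1,0,-0.05,0.15,3],
    [1,0,0,0,0],
  ],
)

```text
t: 16.2
eef_pos: [575.7, -189.8, 171.9]
tcp_rot: [0.408, 1.57, 1.637]
ft_force: [3.3, 3.3, 0.2]
opening: 0.251
```

```bash
python3 st.py
```

```text
[ 575.71502731 -189.75740986  171.86825326] 70.42492357232454 [3.32 3.3  0.22] [ 0.685 -0.717  0.031] [-0.427  0.521  1.666  0.     0.954 -1.657] 16.2
```

Request:
apply_moves(
  increments=[
    [1,0.1,-0.2,0.4,0],
    [1,0,0,0,0],
  ],
)

```text
t: 16.4
eef_pos: [575.9, -189.6, 171.8]
tcp_rot: [1.801, 1.57, 3.03]
ft_force: [1.9, 0.8, 1.0]
opening: 0.252
```

Request:
apply_moves(
  increments=[
    [1,0,-0.05,0.2,3],
    [1,0,-0.05,0.2,3],
    [1,0,0,0,0],
  ],
)

```text
t: 16.7
eef_pos: [576.1, -189.4, 171.8]
tcp_rot: [1.933, 1.57, 3.056]
ft_force: [2.0, 0.6, 0.0]
opening: 0.251
```

```bash
python3 st.py
```

```text
[ 576.05957261 -189.35820096  171.77177503] 64.33211262703266 [1.98 0.6  0.03] [ 0.202 -0.285 -0.016] [-0.426  0.522  1.665 -0.     0.955 -1.549] 16.7
```

Request:
apply_moves(
  increments=[
    [1,0.15,0,0.15,2],
    [1,0.15,0,0.1,2],
    [1,0,0,0,0],
  ],
)

```text
t: 17.0
eef_pos: [576.3, -189.1, 171.6]
tcp_rot: [2.216, 1.571, -3.013]
ft_force: [1.1, 0.3, 1.9]
opening: 0.249
```

Request:
apply_moves(
  increments=[
    [1,0,0,0.15,2],
    [1,0,0,0.1,2],
    [1,0,0,0,0],
  ],
)

```text
t: 17.3
eef_pos: [576.4, -189.0, 171.8]
tcp_rot: [-2.617, 1.571, -1.632]
ft_force: [-0.2, 1.1, 3.6]
opening: 0.253
```

```bash
python3 st.py
```

```text
[ 576.42346288 -189.02188207  171.77360791] 56.40649864442961 [-0.16  1.06  3.64] [ 0.029 -0.114 -0.028] [-0.426  0.522  1.665 -0.     0.954 -1.41 ] 17.3
```

No drop in the first 62°. I was pressing a bit hard early on and may have dragged the screw, so I ease to about 4 N net, keep it centred, and continue.

Request:
apply_moves(
  increments=[
    [1,-0.15,0,0.15,2.5],
    [1,0,0,0.15,2.5],
    [1,0,0,0,0],
  ],
)

```text
t: 17.6
eef_pos: [576.6, -188.6, 171.8]
tcp_rot: [1.351, 1.571, 2.248]
ft_force: [0.6, 1.2, 2.5]
opening: 0.253
```

Request:
apply_moves(
  increments=[
    [1,0,0,0.15,2.5],
    [1,0,0,0.15,2.5],
    [1,0,0,0,0],
  ],
)

```text
t: 17.9
eef_pos: [576.8, -188.3, 171.9]
tcp_rot: [0.482, 1.571, 1.292]
ft_force: [0.5, 0.8, 3.5]
opening: 0.248
```

```bash
python3 st.py
```

```text
[ 576.84487067 -188.31899314  171.86002925] 46.416209979643426 [0.52 0.76 3.5 ] [ 0.419 -0.156  0.002] [-0.424  0.522  1.665  0.     0.955 -1.235] 17.9
```

Request:
apply_moves(
  increments=[
    [1,-0.1,0,0.15,2.5],
    [1,0,0,0.15,2.5],
    [1,0,0,0,0],
  ],
)

```text
t: 18.2
eef_pos: [577.0, -188.1, 171.9]
tcp_rot: [1.379, 1.571, 2.102]
ft_force: [-0.3, 1.3, 3.5]
opening: 0.251
```

Request:
apply_moves(
  increments=[
    [1,0,0,0.15,2.5],
    [1,0,0,0.15,2.5],
    [1,0,0,0,0],
  ],
)

```text
t: 18.5
eef_pos: [577.3, -188.0, 171.9]
tcp_rot: [1.129, 1.571, 1.765]
ft_force: [0.9, 1.5, 2.8]
opening: 0.253
```

```bash
python3 st.py
```

```text
[ 577.28901391 -187.95704408  171.87929885] 36.430996778683905 [0.94 1.5  2.79] [ 0.316 -0.136  0.034] [-0.424  0.522  1.664  0.     0.955 -1.059] 18.5
```

At about 54–58° turned (tool angle ~60°) the force had dipped and then come back, so that was probably the alignment. The next one would be 60° on, near tool angle 0–4°, and I go there to probe with finer steps.

Request:
apply_moves(
  increments=[
    [1,-0.05,0,0.15,2.5],
    [1,0,0,0.15,2.5],
    [1,0,0,0.15,2.5],
    [1,0,0,0.15,2.5],
    [1,0,0,0,0],
  ],
)

```text
t: 19.0
eef_pos: [577.8, -187.8, 171.9]
tcp_rot: [-1.676, 1.571, -1.214]
ft_force: [0.6, -0.2, 3.1]
opening: 0.251
```

Request:
apply_moves(
  increments=[
    [1,0,0,0.15,2.5],
    [1,0,0,0.15,2.5],
    [1,0,0,0.15,2.5],
    [1,0,0,0.15,2.5],
    [1,0,0,0,0],
  ],
)

```text
t: 19.5
eef_pos: [578.4, -187.4, 171.9]
tcp_rot: [0.416, 1.571, 0.703]
ft_force: [1.7, 1.9, 2.1]
opening: 0.251
```

```bash
python3 st.py
```

```text
[ 578.4368487  -187.36894444  171.87085322] 16.437502731008816 [1.71 1.87 2.1 ] [ 0.224 -0.345  0.006] [-0.422  0.524  1.662  0.     0.956 -0.709] 19.5
```

Request:
apply_moves(
  increments=[
    [1,0,0.1,0.2,2],
    [1,0,0.1,0.15,2],
    [1,0,0,0.1,2],
    [1,0,0,0,0],
  ],
)

```text
t: 19.9
eef_pos: [578.7, -187.2, 171.8]
tcp_rot: [2.943, 1.571, 3.125]
ft_force: [1.0, 1.2, 1.0]
opening: 0.249
```

Request:
apply_moves(
  increments=[
    [1,0,0,0.12,2],
    [1,0,0,0,0],
  ],
)

```text
t: 20.1
eef_pos: [578.7, -187.1, 171.7]
tcp_rot: [2.689, 1.57, 2.836]
ft_force: [0.8, -0.3, 0.0]
opening: 0.252
```

Request:
apply_moves(
  increments=[
    [1,0,0,0.12,2],
    [1,0,0,0,0],
  ],
)

```text
t: 20.3
eef_pos: [578.7, -187.0, 171.6]
tcp_rot: [2.541, 1.57, 2.653]
ft_force: [0.9, 0.8, -1.1]
opening: 0.253
```

The force is falling away, so the key is aligning. Easing it down.

Request:
apply_moves(
  increments=[
    [1,0.3,0,0.06,1],
    [1,0.3,0,0,0],
    [1,0,0,0,0],
  ],
)

```text
t: 20.6
eef_pos: [578.9, -187.0, 171.1]
tcp_rot: [2.501, 1.57, 2.594]
ft_force: [1.1, 1.7, -1.9]
opening: 0.253
```

```bash
python3 st.py
```

```text
[ 578.89485532 -186.99402212  171.09714108] 5.351087724844513 [ 1.1   1.75 -1.86] [ 0.026 -0.118 -0.01 ] [-0.421  0.525  1.661  0.     0.956 -0.514] 20.6
```

It has dropped in: no contact force at 171.1. Going down ~10 mm to the floor.

Request:
apply_moves(
  increments=[
    [1,0.7,0.05,0,0],
    [1,0.7,0,0,0],
    [1,0.7,0,0,0],
    [1,0.7,0,0,0],
    [1,0,0,0,0],
  ],
)

```text
t: 21.1
eef_pos: [579.0, -187.0, 168.4]
tcp_rot: [2.383, 1.571, 2.476]
ft_force: [-0.4, 0.5, -2.0]
opening: 0.249
```

Request:
apply_moves(
  increments=[
    [1,0.7,0,0,0],
    [1,0.7,0,0,0],
    [1,0.7,0,0,0],
    [1,0,0,0,0],
  ],
)

```text
t: 21.5
eef_pos: [579.0, -187.0, 166.3]
tcp_rot: [2.083, 1.571, 2.176]
ft_force: [0.2, 0.4, -2.8]
opening: 0.248
```

```bash
python3 st.py
```

```text
[ 579.01270543 -186.98595366  166.29044628] 5.2997405176134365 [ 0.19  0.41 -2.84] [ 0.062  0.069 -0.016] [-0.421  0.531  1.666  0.     0.945 -0.513] 21.5
```

Request:
apply_moves(
  increments=[
    [1,0.8,0,0,0],
    [1,0.8,0,0,0],
    [1,0.8,0,0,0],
    [1,0.8,0,0,0],
    [1,0.8,0,0,0],
    [1,0.5,0,0,0],
    [1,0,0,0,0],
  ],
)

```text
t: 22.2
eef_pos: [579.0, -187.0, 161.8]
tcp_rot: [1.809, 1.571, 1.901]
ft_force: [0.4, 1.1, -2.2]
opening: 0.253
```

```bash
python3 st.py
```

```text
[ 579.02018367 -186.99522647  161.83016117] 5.297637447997745 [ 0.43  1.07 -2.22] [0.139 0.026 0.024] [-0.421  0.536  1.67   0.     0.936 -0.513] 22.2
```

Request:
apply_moves(
  increments=[
    [1,0.5,0,0.13,2],
    [1,0,0,0.27,4],
    [1,0,0,0.27,4],
    [1,0,0,0.27,4],
    [1,0,0,0,0],
  ],
)

```text
t: 22.7
eef_pos: [580.0, -186.8, 161.4]
tcp_rot: [1.924, 1.57, 1.771]
ft_force: [-0.1, 1.4, -1.4]
opening: 0.252
```

```bash
python3 st.py
```

```text
[ 579.97303635 -186.80733907  161.36240427] -8.758284029867735 [-0.08  1.43 -1.36] [0.387 0.025 0.009] [-0.42   0.538  1.668  0.     0.936 -0.268] 22.7
```

Request:
apply_moves(
  increments=[
    [1,0,0,0.27,4],
    [1,0,0,0.27,4],
    [1,0,0,0.27,4],
    [1,0,0,0,0],
  ],
)

```text
t: 23.1
eef_pos: [580.7, -187.0, 161.4]
tcp_rot: [2.239, 1.57, 1.879]
ft_force: [1.0, 2.0, -2.0]
opening: 0.253
```

```bash
python3 st.py
```

```text
[ 580.73227634 -187.00477984  161.37556655] -20.653097984317697 [ 0.97  1.98 -1.99] [ 0.489  0.121 -0.015] [-0.42   0.539  1.666  0.     0.937 -0.06 ] 23.1
```

Request:
apply_moves(
  increments=[
    [1,0,0.1,0.27,4],
    [1,0,0.1,0.27,4],
  ],
)

```text
t: 23.3
eef_pos: [581.3, -187.1, 161.4]
tcp_rot: [2.884, 1.571, 2.384]
ft_force: [-0.8, 1.8, -2.2]
opening: 0.25
```

```bash
python3 st.py
```

```text
[ 581.25364042 -187.14056541  161.35851072] -28.63478221223164 [-0.8   1.76 -2.22] [0.304 0.204 0.054] [-0.42   0.539  1.665  0.     0.938  0.08 ] 23.3
```

Request:
apply_moves(
  increments=[
    [1,0,0.05,0.27,4],
    [1,0,0.05,0.27,4],
  ],
)

```text
t: 23.5
eef_pos: [581.7, -187.4, 161.4]
tcp_rot: [-2.818, 1.57, 2.825]
ft_force: [-0.1, 0.5, -1.4]
opening: 0.252
```

```bash
python3 st.py; python3 -c "
from cell import status;print(status.state()['tau'])"
```

```text
[ 581.72435904 -187.38510903  161.36348628] -36.63824632608018 [-0.12  0.54 -1.37] [0.223 0.248 0.044] [-0.42   0.54   1.663 -0.     0.939  0.22 ] 23.5
[ -0.62426582 -62.92604685 -24.12867308  -0.13108398  -0.32031527
  -1.08318597]
```

Request:
apply_moves(
  increments=[
    [1,0,0,0.27,4],
    [1,0,0,0.27,4],
  ],
)

```text
t: 23.7
eef_pos: [582.1, -187.7, 161.4]
tcp_rot: [-2.597, 1.57, 2.907]
ft_force: [-0.8, 0.5, -1.4]
opening: 0.249
```

```bash
echo "print('tau',s['tau'].round(3))">>st.py; python3 st.py
```

```text
[ 582.10402502 -187.73913588  161.35332371] -44.63528340682883 [-0.76  0.49 -1.44] [0.278 0.302 0.145] [-0.42   0.541  1.662 -0.     0.939  0.359] 23.7
tau [ -0.763 -62.961 -24.186  -0.124  -0.358  -1.013]
```

Request:
apply_moves(
  increments=[
    [1,0,0,0.27,4],
    [1,0,0,0.27,4],
  ],
)

```text
t: 23.9
eef_pos: [582.5, -188.1, 161.4]
tcp_rot: [-2.363, 1.57, 3.002]
ft_force: [-0.2, 2.3, -1.8]
opening: 0.252
```

```bash
python3 st.py
```

```text
[ 582.46728147 -188.12500766  161.3751564 ] -52.632117548608385 [-0.21  2.26 -1.75] [0.254 0.285 0.141] [-0.42   0.541  1.661 -0.     0.94   0.498] 23.9
tau [ -0.74  -62.999 -24.243  -0.118  -0.396  -1.018]
```

Request:
apply_moves(
  increments=[
    [1,0,0,0.27,4],
    [1,0,0,0.27,4],
  ],
)

```text
t: 24.1
eef_pos: [582.8, -188.5, 161.4]
tcp_rot: [-2.323, 1.57, 2.902]
ft_force: [-1.0, 1.3, -1.4]
opening: 0.252
```

```bash
python3 st.py
```

```text
[ 582.7719756  -188.5487708   161.35710577] -60.633977522995025 [-1.04  1.3  -1.41] [0.296 0.297 0.089] [-0.421  0.542  1.66  -0.     0.94   0.638] 24.1
tau [ -0.734 -63.032 -24.298  -0.117  -0.432  -1.018]
```

Resistance stepped from about 0.05 to about 0.14 N m at tool angle −44° and stayed there over the next 16°, which is the limiter slipping at the stop. I relieve the torque within the slack and lift out, then photograph the empty stand from both fixed cameras.

Request:
apply_moves(
  increments=[
    [1,0,0,-0.15,-2.5],
    [1,-1,0,0,0],
    [1,-3,0,0,0],
    [1,-4,0,0,0],
    [1,-4,0,0,0],
    [1,0,0,0,0],
  ],
)

```text
t: 24.7
eef_pos: [583.2, -188.6, 174.3]
tcp_rot: [0.623, 1.569, -0.393]
ft_force: [-0.9, -0.2, -1.6]
opening: 0.25
```

```bash
python3 st.py; python3 - <<'E'
from h import *
a=grab('top');b=grab('side')
for n,c in(('t',a),('s',b)):
    u,v=proj(c,[520,126,50]).astype(int);print(n,u,v)
    cv2.imwrite(f'pics/h{n}.png',c['pixels'][:,:,::-1])
    if n=='t':A=cv2.resize(c['pixels'][v-20:v+20,u-20:u+20],(400,400),interpolation=cv2.INTER_NEAREST)
    else:B=cv2.resize(c['pixels'][v-20:v+20,u-20:u+20],(400,400),interpolation=cv2.INTER_NEAREST)
cv2.imwrite('pics/h.png',np.hstack([A,B])[:,:,::-1])
E
```

```text
[ 583.21519809 -188.62182895  174.3057767 ] -58.19390686521543 [-0.88 -0.18 -1.63] [-0.034  0.185  0.007] [-0.421  0.527  1.647  0.     0.966  0.595] 24.7
tau [-1.0000e-01 -6.2470e+01 -2.4345e+01  3.4000e-02  2.2000e-02 -5.0000e-03]
t 219 202
s 245 177
```

View pics/h.png

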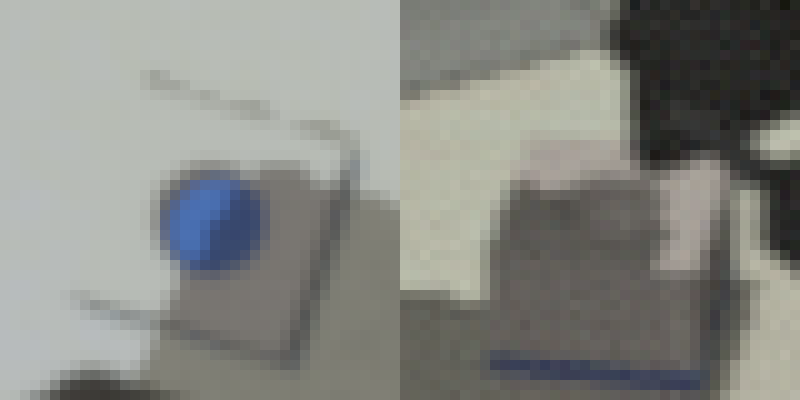

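The top crop shows the hole mouth spanning cols 152–268 and rows 160–275, i.e. pixel ≈ (219.5,203.2). Its blue floor is at (219.7,203.6).

```bash
python3 - <<'E'
from h import *
a=grab('top')
print(onz(a,219.5,203.2,50),onz(a,219.7,203.6,12),'handle',onz(a,217.1,200.2,130),'funnel',onz(a,333,182.5,106))
E
```

```text
[519.12743769 126.14087122  50.        ] [522.1166648  129.10896755  12.        ] handle [518.35234848 125.30276327 130.        ] funnel [ 577.26910195 -190.72866569  106.        ]
```

Request:
apply_moves(
  increments=[
    [1,-6,0,0,0],
    [1,-12,0,0,0],
    [1,-20,0,0,0],
    [1,-20,0,0,0],
    [1,-12,0,0,0],
    [1,-4,0,0,0],
    [1,0,0,0,0],
  ],
)

```text
t: 25.55
eef_pos: [582.9, -188.4, 247.8]
tcp_rot: [0.698, 1.57, -0.318]
ft_force: [0.6, 0.3, -2.3]
opening: 0.253
```

```bash
python3 st.py
```

```text
[ 582.88892896 -188.44165635  247.79942656] -58.19764330848262 [ 0.58  0.33 -2.3 ] [0.021 0.08  0.018] [-0.42   0.452  1.564  0.     1.125  0.595] 25.55
tau [ 2.2000e-02 -6.1757e+01 -2.7905e+01  7.6000e-02  1.5500e-01  0.0000e+00]
```

Request:
apply_moves(
  increments=[
    [1,-8,7,-18,0],
    [1,-8,14,-36,0],
    [1,0,14,-36,0],
    [1,0,14,-36,0],
    [1,0,14,-36,0],
    [1,0,14,-36,0],
    [1,0,14,-36,0],
    [1,0,13,-34,0],
    [1,0,8,-20,0],
    [1,0,4.6,-12.5,0],
  ],
)

```text
t: 26.55
eef_pos: [522.5, 130.5, 263.1]
tcp_rot: [-2.309, 1.57, 2.96]
ft_force: [0.9, -0.1, -2.2]
opening: 0.252
```

Request:
apply_moves(
  increments=[
    [1,6,0,0,0],
    [1,14,0,0,0],
    [1,20,0,0,0],
    [1,20,0,0,0],
    [1,16,0,0,0],
    [1,10,0,0,0],
    [1,5,0,0,0],
    [1,0,0,0,0],
    [1,0,0,0,0],
  ],
)

```text
t: 27.45
eef_pos: [524.0, 128.2, 172.9]
tcp_rot: [1.208, 1.57, 0.192]
ft_force: [-0.1, 0.0, -2.4]
opening: 0.253
```

```bash
python3 - <<'E'
from h import *
exec(open('st.py').read())
b=grab('side');w=grab('wrist')
K=p-3.7*R[:,1];print('key',K)
u,v=245,177
B=cv2.resize(b['pixels'][v-40:v+20,u-40:u+40],(480,360));C=cv2.resize(w['pixels'][100:340,150:362],(318,360))
cv2.imwrite('pics/i.png',np.hstack([B,C])[:,:,::-1])
E
```

```text
[523.95728309 128.24141013 172.92362145] -58.21505336480243 [-0.14  0.01 -2.44] [-0.065  0.102 -0.013] [0.118 0.433 1.83  0.    0.878 1.134] 27.45
tau [-1.2700e-01 -5.3555e+01 -2.1979e+01  4.5000e-02 -7.1000e-02 -3.0000e-03]
key [520.81216934 126.2924998  172.92078275]
```

View pics/i.png

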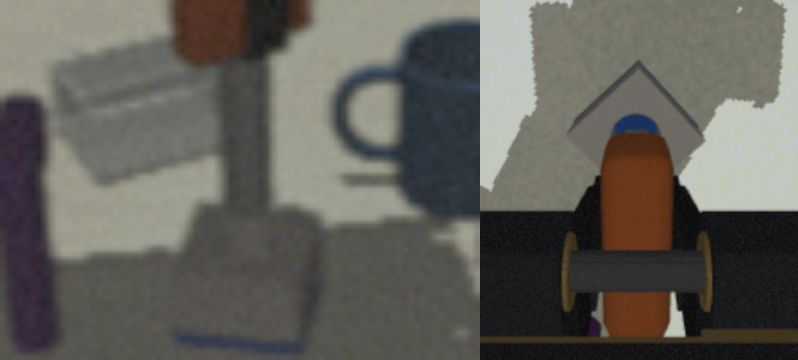

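The side crop shows the shank centred over the stand (col 247), and the wrist crop shows the hole (636,125) in line with the handle (637). Lowering with force checks.

Request:
apply_moves(
  increments=[
    [1,6,0,0,0],
    [1,8,0,0,0],
    [1,5,0,0,0],
    [1,2,0,0,0],
    [1,1,0,0,0],
    [1,1,0,0,0],
    [1,1,0,0,0],
    [1,0,0,0,0],
  ],
)

```text
t: 28.35
eef_pos: [523.7, 128.4, 148.4]
tcp_rot: [1.729, 1.571, 0.713]
ft_force: [-0.4, -0.1, -2.4]
opening: 0.252
```

Request:
apply_moves(
  increments=[
    [1,1,0,0,0],
    [1,1,0,0,0],
    [1,1,0,0,0],
    [1,0,0,0,0],
  ],
)

```text
t: 28.75
eef_pos: [523.6, 128.4, 145.3]
tcp_rot: [-2.502, 1.571, 2.765]
ft_force: [0.7, 0.3, -2.3]
opening: 0.252
```

Request:
apply_moves(
  increments=[
    [1,2,0,0,0],
    [1,3,0,0,0],
    [1,3,0,0,0],
    [1,3,0,0,0],
    [1,1,0,0,0],
    [1,0,0,0,0],
  ],
)

```text
t: 29.35
eef_pos: [523.6, 128.4, 133.2]
tcp_rot: [-2.23, 1.57, 3.037]
ft_force: [-0.7, -0.2, -2.1]
opening: 0.249
```

Inside the hole with no contact. Down to the floor (TCP ≈ 112).

Request:
apply_moves(
  increments=[
    [1,3,0,0,0],
    [1,4,0,0,0],
    [1,4,0,0,0],
    [1,4,0,0,0],
    [1,3,0,0,0],
    [1,1,0,0,0],
    [1,0,0,0,0],
  ],
)

```text
t: 30.05
eef_pos: [523.6, 128.4, 114.2]
tcp_rot: [-2.379, 1.571, 2.888]
ft_force: [0.1, 0.2, -1.3]
opening: 0.253
```

Request:
apply_moves(
  increments=[
    [1,0.5,0,0,0],
    [1,0.5,0,0,0],
    [1,0.4,0,0,0],
    [1,0,0,0,0],
  ],
)

```text
t: 30.45
eef_pos: [523.6, 128.4, 113.0]
tcp_rot: [1.891, 1.571, 0.875]
ft_force: [-0.5, 0.4, -2.4]
opening: 0.254
```

Request:
apply_moves(
  increments=[
    [1,0.3,0,0,0],
    [1,0.2,0,0,0],
    [1,0,0,0,0],
  ],
)

```text
t: 30.75
eef_pos: [523.6, 128.4, 112.5]
tcp_rot: [2.085, 1.571, 1.069]
ft_force: [-0.5, 0.2, -0.7]
opening: 0.25
```

Request:
apply_moves(
  increments=[
    [1,0.2,0,0,0],
    [1,0.1,0,0,0],
    [1,0,0,0,0],
  ],
)

```text
t: 31.05
eef_pos: [523.6, 128.4, 112.2]
tcp_rot: [2.732, 1.571, 1.716]
ft_force: [-0.0, -0.3, -1.8]
opening: 0.251
```

Request:
apply_moves(
  increments=[
    [0.6,0,0,0,0],
    [0.4,0,0,0,0],
    [0.2,0,0,0,0],
    [0.1,0,0,0,0],
    [0.1,0,0,0,0],
    [0.1,0,0,0,0],
    [0.1,0,0,0,0],
    [0.1,0,0,0,0],
  ],
)

```text
t: 31.85
eef_pos: [523.7, 128.4, 112.3]
tcp_rot: [1.943, 1.571, 0.927]
ft_force: [-0.9, 0.2, -0.2]
opening: 0.863
```

Request:
apply_moves(
  increments=[
    [0.1,-4,0,0,0],
    [0.1,-10,0,0,0],
    [0.1,-20,0,0,0],
    [0.1,-25,0,0,0],
    [0.1,-25,0,0,0],
    [0.1,-25,0,0,0],
    [0.1,-15,0,0,0],
    [0.1,-5,0,0,0],
    [0.1,0,0,0,0],
  ],
)

```text
t: 32.75
eef_pos: [523.7, 128.4, 242.0]
tcp_rot: [1.198, 1.569, 0.182]
ft_force: [-0.3, 0.4, -0.7]
opening: 0.901
```

```bash
python3 - <<'E'
from h import *
exec(open('st.py').read())
b=grab('side');w=grab('wrist')
k,m=blob(w,(3,120,60),(18,255,255));r=cv2.minAreaRect(k);pts=cv2.boxPoints(r);print(r)
print(cv2.minAreaRect(np.array([onz(w,*q,138)[:2] for q in pts],np.float32)))
ks,_=blob(b,(3,120,80),(18,255,255),(225,130,265,180));print('side handle',cv2.minAreaRect(ks))
B=cv2.resize(b['pixels'][100:260,130:370],(450,300));C=cv2.resize(w['pixels'],(350,262))
C=np.vstack([C,np.zeros((38,350,3),np.uint8)])
cv2.imwrite('pics/j.png',np.hstack([B,C])[:,:,::-1])
E
```

```text
[523.69887894 128.40764114 242.00674791] -58.20166788324406 [-0.31  0.44 -0.67] [-0.065  0.109  0.047] [0.118 0.351 1.749 0.    1.04  1.134] 32.75
tau [ 3.2000e-02 -5.2306e+01 -2.5863e+01  6.0000e-02  1.6500e-01  0.0000e+00]
((254.5, 191.5), (75.0, 25.0), 90.0)
((522.7754516601562, 127.54351806640625), (70.15646362304688, 23.277294158935547), 31.838390350341797)
side handle ((244.73532104492188, 154.55882263183594), (9.260923385620117, 21.265823364257812), 59.03623962402344)
```

View pics/j.png

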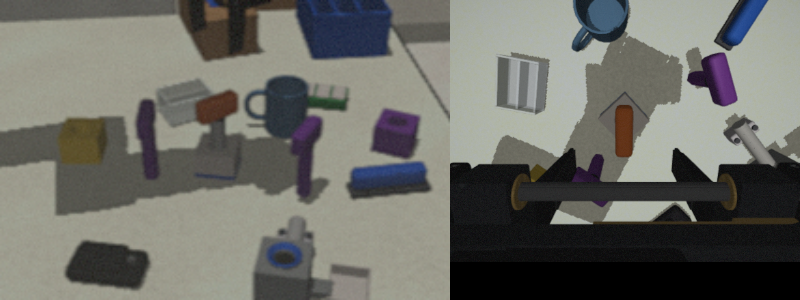

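The key stands upright and fully down in its stand, with the handle where it started: (244.7,154.6) in the side view against (245.1,155.7) before. The gripper is clear and nothing else in view appears to have moved.

```bash
python3 -c "
from cell import env;print(env.job_done())"
```

```text
the job is handed in; nothing more can be done
None
```

The job is done and handed in at about 33 s: the key was taken from the stand, used to turn the screw to its stop, and put back upright.

- **Finding the socket:** I lowered the key onto the rim and turned it clockwise under light pressure. It dropped about 10.5 mm into the socket after roughly 113° of turning. I probably passed a first alignment at about 55°.
- **Turning the screw:** After about 46° of turning, the wrist torque rose from about 0.05 to about 0.14 N m. It stayed at 0.09–0.14 N m over the next 16°, which fits the limiter slipping at the stop. The screw cannot be seen, so this torque is the only evidence that it is tight.
- **Returning the key:** The key touched the stand's floor at the height expected, at the same tool height as when I picked it up. After I let go, its handle was within about 1 pixel of its starting place in the side view. The gripper is well clear, and nothing else in the last pictures appears to have moved.

Three things were not perfect:
- **Pressure:** The net pressure on the rim briefly reached about 7–8 N early in the search, above the 6 N at which the screw may be dragged along. I backed off when I saw it. Any drag would have been clockwise, towards the stop.
- **Side force:** Side force on the bore stayed below about 5 N.
- **Calibration:** The wrist camera read about 3–4 mm off from positions found by touch, so I relied on the top camera and touch instead.

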